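# Crock the white pot and stack the grey pots

## Robot

A 7-joint arm with a two-finger parallel gripper is mounted at the origin on the work surface. World frame = base frame: x ahead of the robot, y to its left, z up, the work surface at z = 0. Lengths are in m, angles in rad, forces in N, time in s.
With the tool pointing down it reaches from about 0.4 to 0.875 m from the base axis. Payload 19.3 kg.
Tool frame: the origin (TCP) lies between the finger pads; the fingertips stand 17 mm ahead of it and the grasp point (between the pads) lies 2 mm behind it; z points along the fingers, y is the line along which they close (so a half turn about z gives the same grasp; the last joint's range is limited). The gripper opens to 85 mm and grips with 20 to 120 N. Pads are 22 mm wide; open, the fingers measure 114 mm over their backs; the gripper's body (76 mm by 85 mm) begins 54 mm behind the grasp point. The pads swing forward as they close: fully open they stand 13 mm farther back than shut.
Start: joints at [-1.255, 0.521, -0.036, 1.599, 0.021, 1.021, -0.113], TCP at [0.235, 0.579, 0.248] pointing down, gripper open.
Joint ranges: [-2.91, 2.91], [-0.3, 2.13], [-1.5, 1.42], [0.17, 2.43], [-1.26, 4.41], [0.16, 1.93], [-2.52, 2.52]. Speed limits (rad/s): [1.89, 1.89, 2.39, 2.39, 3.01, 3.01, 3.01].

## Interface

Orientations are given as [roll, pitch, yaw] about the fixed x, y, z axes, in that order (R = Rz(yaw) Ry(pitch) Rx(roll)).
In Python, from workcell import bot gives the robot as it stands.
- The arm moves only by the shell command python3 -m inch 'ROWS' [FORCE]. ROWS is JSON, a list of rows, each a list of 7 numbers: the shift along the tool's x, y, z in units of 200 mm (1.0 is 200 mm), then the turn, a rotation vector about the tool's x, y, z in units of 90 degrees (1.0 is 90 degrees), then the opening, from 0 (shut) to 1 (fully open). In form: [[x, y, z, rx, ry, rz, grip], ...]. A call has 1 to 20 rows; each row is the pose to reach, as a shift and turn from the pose commanded when the call began, along the tool's axes at that moment; what a row does not reach only later rows make up. A row lasts 1/8 s, in which the tool goes at most 62.5 mm and 10.7 degrees, less where a joint would pass 70% of its speed; a pose out of reach is approached as far as the arm can. A call with a number of a shift or a turn outside -1 to 1 is refused whole. A call with a gripper value outside its range is refused whole. The fingers move at their own pace and stop on an object; FORCE is the grip in N (left out, the last holds). Time passes only in rows, so rows that repeat a pose let the fingers close. It gives the time, the measured TCP pose, the force, the opening and the grip force at its end, in the units of the state.
- bot.observe(): the state, without advancing time (a new reading comes with each control period).
- bot.grab_frame(name): name is "scene" or "top" or "wrist"; returns a dict with "img" (480x640x3 uint8, red, green, blue), "z_map" (480x640 float32, m along the optical axis (not along the pixel's ray), 0 where there is no reading), "vfov" (degrees; the focal length in pixels is half the picture's height over the tangent of half this angle, whatever the lens; pixels are square), "cx", "cy" (the principal point, pixels), "distortion" ([k1, k2, p1, p2, k3] as OpenCV has them; the pictures are not rectified), "rvec" (rotation vector, rad) and "tvec" (3), from world to camera coordinates, as OpenCV has them. Camera axes: x right, y down, z forward; pixel columns grow to the right and rows downward; lengths in m; the calibration is good to about 2 mm. A picture is of the moment at which its call begins.
- bot.job_done(): hands the job in; it is judged then, once.
The state is a dict: "clock": time; "qpos": joint angles; "qd": joint speeds; "joint_efforts": joint torques, N m; "position": TCP position; "tool_rot": TCP orientation; "force": force on the tool from outside, world axes, zero at the start; "moment": the same for the moment, N m; "grip_width": finger opening in m; "finger_force": force on a finger pad.
Only numpy, scipy, OpenCV 4.12 (cv2) and the standard library are available. Lean on these libraries where they do the work, as an engineer would, in place of code of your own. Each camera call takes 0.05 s, during which the arm holds its last target. There are 200 camera calls.

## Task

Stand the white pot (one tile may already lie in it) on the yellow ring under the dispenser's chute, then pump the red lever with full strokes, letting it spring right back each time, until the magazine is empty and every clay tile has slid into the pot, and only then carry the pot upright onto the kneeling block, standing steadily on it with all the tiles still inside. Also nest every loose grey pot, upright and fully home, onto the stack of grey pots, so the table is clear for planting. Leave the lever up and do not disturb the hand fork, the dibber or the spray bottle.

Things in the scene. Friction and masses are not known exactly. Their poses are not given: they have to be found in the camera images.
- dispenser: green clay-tile dispenser, fixed. Origin on the table under the magazine's front edge; -x points down the chute to the robot, z up. Clear magazine 42 x 42 mm inside, floor 190 mm and top 312 mm over the table, at x 0 to 42 mm. Steel chute slopes 38 degrees to its lip at x -90 mm. Lever on the -y side. Base plate 4 mm thick, 150 mm wide, x -215 to 125 mm
- catch_spot (a point): centre of the yellow ring (136 mm across) on the base plate under the chute lip, where the pot stands to catch the tiles; z 4 mm over the table
- chute_lip (a point): middle of the chute's lower lip, 120 mm over the table. It overhangs the far rim of a pot standing on the ring by 19 mm, with about 16 mm free above the rim, so bring the pot in low from the robot's side and take it out the same way
- pump_lever (a joint): sprung pump lever, rad: 0 at rest (raised 30 degrees), 0.87 fully down; 6 to 12 N press it. It springs back when let go. Each full stroke (over 0.8) pushes the lowest tile out of the magazine onto the chute; the next drops in place when the lever is fully back up. A part stroke gives nothing
- lever_pad (a point): point on top of the red flat lever grip (110 mm along the lever, 34 mm wide, 22 mm thick), 190 mm from the hinge. At rest about 245 mm over the table, fully down about 85 mm. Push it down from above or hold it by its 34 mm width, following the arc
- lever_hinge (a point): hinge axis of the lever (along the dispenser's y), in the lever's plane, 140 mm over the table; pressing swings the grip down, the grip being on the dispenser's -x side
- white_pot: white ceramic pot, 94 mm high, 128 mm across and straight-sided over the top 40 mm, tapering to 100 mm at the foot, wall 8 mm, 0.35 to 0.55 kg; origin at the centre of its underside, z up. Lift it by pinching the rim wall from above
- kneeling_block: blue hard silicone kneeling block, 160 x 240 x 35 mm (x, y, z), fixed; origin at the centre of its underside
- stack_base: lowest grey pot of the stack. All grey pots are alike: 80 mm high, round, a straight collar 66 mm across over the top 30 mm (grip across it), body tapering to 38 mm at the foot. Each nested pot sits 30 mm above the one below, its collar on the rim below. Origin at the centre of the underside, z up
- stack_second: the grey pot already nested in stack_base at the start (30 mm higher)
- grey1: loose grey plastic pot standing apart, as stack_base; two or three of the three are there
- grey2: loose grey plastic pot standing apart, as stack_base; two or three of the three are there
- grey3: loose grey plastic pot standing apart, as stack_base; two or three of the three are there
- tile1: terracotta drainage tile 36 x 36 x 16 mm, 40 g, piled flat in the magazine at the start; origin at the centre of its underside
- tile2: terracotta drainage tile 36 x 36 x 16 mm, 40 g, piled flat in the magazine at the start; origin at the centre of its underside
- tile3: terracotta drainage tile 36 x 36 x 16 mm, 40 g, piled flat in the magazine at the start; origin at the centre of its underside
- tile4: terracotta drainage tile 36 x 36 x 16 mm, 40 g, piled flat in the magazine at the start on top, if it is there at all; origin at the centre of its underside
- tile5: terracotta drainage tile 36 x 36 x 16 mm, 40 g, lying in the white pot at the start, if it is there at all; origin at the centre of its underside
- garden_fork: bystander: hand fork with a wooden handle lying behind the grey pots, 250 mm long, 70 mm wide; origin on the table under its middle, x towards the tines
- dibber: bystander: wooden dibber with a steel tip, 210 mm long, lying at the left
- spray_bottle: bystander: green bottle, 160 mm high, 70 mm across, standing at the right; origin at the centre of its underside
Things that resemble listed ones, but are neither listed nor needed, are in the scene too. What is shaped like the white_pot but blue or green is not meant.

How it is judged:
On the way, in this order (a step that is already met when the one before it is completed fails the run):
1. the white pot stands on the ring under the chute, the lever up (horizontal distance between white_pot and catch_spot below 0.03 m and angle between white_pot's own z axis and vertical below 0.1 rad and height (world z) of white_pot below 0.012 m and value of joint pump_lever below 0.1 rad), for 0.3 s.
2. the lever is pressed fully down with the pot under the chute (horizontal distance between white_pot and catch_spot below 0.03 m and angle between white_pot's own z axis and vertical below 0.1 rad and height (world z) of white_pot below 0.012 m and value of joint pump_lever above 0.8 rad).
3. all tiles are in the white pot, still at the chute, and the lever is back up (all of step 1 and horizontal distance between each of tile1, tile2, tile3, tile4, tile5 and white_pot below 0.054 m and z of tile1 in the frame of white_pot between 0 and 0.09 m and z of tile2 in the frame of white_pot between 0 and 0.09 m and z of tile3 in the frame of white_pot between 0 and 0.09 m and z of tile4 in the frame of white_pot between 0 and 0.09 m and z of tile5 in the frame of white_pot between 0 and 0.09 m), for 0.2 s.
4. the white pot with all tiles stands on the kneeling block (x of white_pot in the frame of kneeling_block between -0.05 and 0.05 m and y of white_pot in the frame of kneeling_block between -0.09 and 0.09 m and z of white_pot in the frame of kneeling_block between 0.028 and 0.042 m and angle between white_pot's own z axis and vertical below 0.1 rad and horizontal distance between each of tile1, tile2, tile3, tile4, tile5 and white_pot below 0.054 m and z of tile1 in the frame of white_pot between 0 and 0.09 m and z of tile2 in the frame of white_pot between 0 and 0.09 m and z of tile3 in the frame of white_pot between 0 and 0.09 m and z of tile4 in the frame of white_pot between 0 and 0.09 m and z of tile5 in the frame of white_pot between 0 and 0.09 m), for 0.3 s.
At the end, for the whole second after the job is handed in: white pot upright on the kneeling block (centre within 50 mm in x, 90 mm in y of its centre) with all tiles inside; every loose grey pot upright, within 15 mm of the stack's axis and 6 mm of a whole 30 mm step above stack_base; lever up (under 0.1 rad); all at rest (all of step 4 and value of joint pump_lever below 0.1 rad and horizontal distance between each of grey1, grey2, grey3 and stack_base below 0.015 m and angle between each of grey1, grey2, grey3's own z axis and vertical below 0.12 rad and (z of grey1 in the frame of stack_base between 0.024 and 0.036 m or z of grey1 in the frame of stack_base between 0.054 and 0.066 m or z of grey1 in the frame of stack_base between 0.084 and 0.096 m or z of grey1 in the frame of stack_base between 0.114 and 0.126 m) and (z of grey2 in the frame of stack_base between 0.024 and 0.036 m or z of grey2 in the frame of stack_base between 0.054 and 0.066 m or z of grey2 in the frame of stack_base between 0.084 and 0.096 m or z of grey2 in the frame of stack_base between 0.114 and 0.126 m) and (z of grey3 in the frame of stack_base between 0.024 and 0.036 m or z of grey3 in the frame of stack_base between 0.054 and 0.066 m or z of grey3 in the frame of stack_base between 0.084 and 0.096 m or z of grey3 in the frame of stack_base between 0.114 and 0.126 m) and linear speed of each of white_pot, grey1, grey2, grey3 below 0.03 m/s); the robot touches nothing.
It fails at once if the white pot is tipped over 0.6 rad (angle between white_pot's own z axis and vertical above 0.6 rad).
It fails at once if the hand fork is moved by more than 40 mm (distance of garden_fork from where it was at the start of the episode above 0.04 m).
It fails at once if the dibber is moved by more than 40 mm (distance of dibber from where it was at the start of the episode above 0.04 m).
It fails at once if the spray bottle is moved by more than 40 mm (distance of spray_bottle from where it was at the start of the episode above 0.04 m).
Of grey1, grey2, grey3 only 2 to 3 are there at a start; the rules pass over those that are not, and their reading is None.
Of tile4, tile5 only 1 to 2 are there at a start; the rules pass over those that are not, and their reading is None.
At some moment in a run one of white_pot may be knocked a few centimetres aside while the robot is not near it.
It also fails if it takes over 210 s, if anything falls off the work surface, if the arm or the gripper's body presses on something with over 40 N, if the wrist force passes 120 N, or if a joint passes its speed limit or range.

## Working session

There is one attempt and no reset: what is moved stays moved. The work goes in short steps, Python scripts to look and compute and a shell command to move; the robot and the scene stay as the last step left them, time stands still between calls to the robot, and variables do not carry over. Pictures are saved under pics/ and viewed, at most 14 in all, crops included, and the job is handed in when it is done.

```bash
mkdir -p pics; ls; cat > h.py <<'E'
import numpy as np, cv2, json, sys
from scipy.spatial.transform import Rotation as Ro
from workcell import bot
def grab(n, save=None):
    f=bot.grab_frame(n)
    if save: cv2.imwrite(f'pics/{save}.png', cv2.cvtColor(f['img'],cv2.COLOR_RGB2BGR))
    np.savez(f'{save or n}.npz', **{k:np.asarray(v) for k,v in f.items()})
    return f
def cloud(f):
    """world xyz per pixel, HxWx3, nan where none"""
    F=240/np.tan(np.radians(float(f['vfov']))/2)
    K=np.array([[F,0,float(f['cx'])],[0,F,float(f['cy'])],[0,0,1]])
    H,W=f['z_map'].shape
    uv=np.stack(np.meshgrid(np.arange(W),np.arange(H)),-1).reshape(-1,1,2).astype(np.float64)
    n=cv2.undistortPoints(uv,K,np.array(f['distortion'],float)).reshape(H,W,2)
    z=np.where(f['z_map']>0,f['z_map'],np.nan)
    P=np.dstack([n*z[...,None],z])
    R=cv2.Rodrigues(np.array(f['rvec'],float))[0]
    return (P-np.array(f['tvec'],float).ravel())@R
def to_tool(target,rpy=None):
    """shift in units of tool axes from measured pose"""
    s=bot.observe(); R=Ro.from_euler('xyz',s['tool_rot'])
    d=R.inv().apply(np.array(target)-s['position'])/0.2
    out=d.round(4).tolist()
    if rpy is not None: out+=((R.inv()*Ro.from_euler('xyz',rpy)).as_rotvec()/(np.pi/2)).round(4).tolist()
    return out
E
python3 - <<'E'
from h import *
for n in('scene','top','wrist'):
    f=grab(n,n+'0'); print(n,f['vfov'],f['cx'],f['cy'],f['distortion'],f['rvec'],f['tvec'])
    c=cloud(f); print(np.nanpercentile(c.reshape(-1,3),[1,50,99],axis=0).round(3))
s=bot.observe(); print(s)
E
```

```text
pics
scene 51.10687880376736 318.0341107773032 236.46474019202262 [-0.02036536  0.          0.          0.          0.        ] [ 0.69727913  2.49448475 -1.30183915] [ 0.39458092 -0.02656086  1.68903713]
[[-1.241e+00 -2.048e+00 -7.570e-01]
 [ 4.050e-01 -1.790e-01  2.000e-03]
 [ 1.385e+00  7.240e-01  7.170e-01]]
top 55.082271952581316 316.0177591796456 242.48348995662704 [-0.02791018  0.          0.          0.          0.        ] [ 2.1387386  -2.18997048  0.13294429] [0.031365   0.50262663 1.28847886]
[[-0.267 -1.493 -0.76 ]
 [ 0.522  0.009  0.   ]
 [ 1.767  1.45   0.783]]
wrist 60.64297217615448 322.4624620667583 234.8984430019899 [-0.05023857  0.          0.          0.          0.        ] [-2.38628356 -1.60740439 -0.246709  ] [-0.62440335 -0.03905337  0.37946425]
[[ 0.015  0.222 -0.753]
 [ 0.235  0.572 -0.   ]
 [ 1.186  1.356  0.317]]
{'clock': 0.15, 'qpos': array([-1.25520725,  0.52190821, -0.03631654,  1.59984871,  0.02119089,
        1.02111779, -0.11278322]), 'qd': array([ 0.00024225, -0.00148989,  0.00019696, -0.00169564,  0.00026617,
       -0.00051942, -0.00041125]), 'joint_efforts': array([ 2.29844751e-03, -9.27386570e+01,  1.98071457e+00, -3.70055223e+01,
        1.78982847e-02,  6.39317921e-03, -4.42199416e-05]), 'position': array([0.23512301, 0.57883371, 0.24784883]), 'tool_rot': array([-3.14069705e+00,  5.80848079e-05,  2.75579335e+00]), 'force': array([ 0.86118433, -0.06511838,  0.56108515]), 'moment': array([-0.03822659,  0.02208876, -0.02963809]), 'finger_force': 0.0, 'grip_width': 0.08564893979105506}
```

View pics/top0.png

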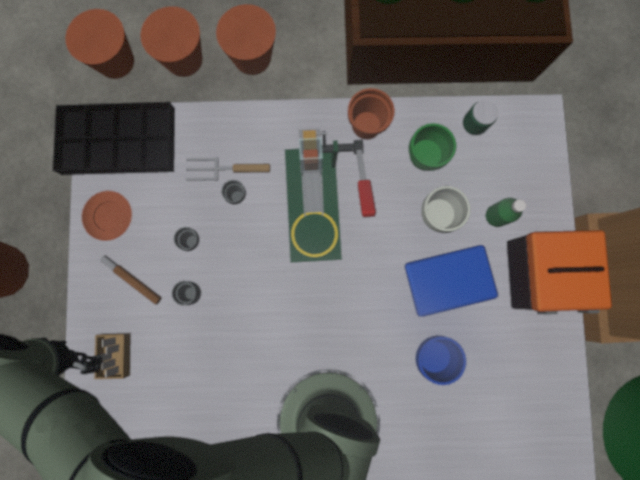

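View pics/scene0.png

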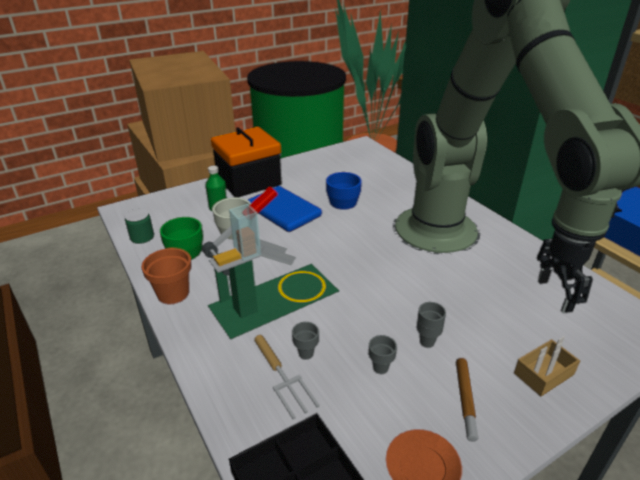

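The top view shows the stack at px (187,293), and loose grey pots at (187,239) and (234,191), the latter right beside the fork. The white pot is at (446,209), the ring at (315,234), the red lever grip at (361–368, 180–215) and the kneeling block around (451,280). The scene view confirms that only two grey pots are loose.

```bash
cat > meas.py <<'E'
from h import *
def circ(p):
    A=np.c_[2*p,np.ones(len(p))]; s=np.linalg.lstsq(A,(p**2).sum(1),rcond=None)[0]
    return s[:2],np.sqrt(s[2]+s[:2]@s[:2])
def box(c,u,v,r): return c[v-r:v+r+1,u-r:u+r+1].reshape(-1,3)
def rim(c,u,v,r,zlo,zhi,it=3):
    p=box(c,u,v,r); p=p[(p[:,2]>zlo)&(p[:,2]<zhi)]
    for _ in range(it):
        ctr,R=circ(p[:,:2]); d=abs(np.hypot(*(p[:,:2]-ctr).T)-R); p=p[d<max(2.0*np.median(d),.002)]
    return ctr.round(4),round(float(R),4),len(p),np.nanmax(p[:,2]).round(4)
def hsv(f): return cv2.cvtColor(np.asarray(f['img']),cv2.COLOR_RGB2HSV)
def ring(f,c):
    h=hsv(f); m=(h[...,0]>22)&(h[...,0]<35)&(h[...,1]>110)&(h[...,2]>90)&(c[...,2]<.02)&(c[...,2]>-.005)
    m[:,:270]=0; m[:200]=0;m[:,360:]=0
    return circ(c[m][:,:2]),m.sum(),c[m][:,2].mean()
E
python3 - <<'E'
from meas import *
f=np.load('top0.npz'); c=cloud(f); h=hsv(f)
for n,(u,v,r,a,b) in dict(stack=(187,293,20,.10,.125),g1=(187,239,18,.072,.095),g2=(234,191,18,.072,.095),white=(446,209,32,.085,.105)).items():
    print(n,rim(c,u,v,r,a,b))
print('ring',ring(f,c))
b=box(c,446,209,10); print('white inside z',np.nanpercentile(b[:,2],[0,10,50,90,100]))
# base plate & block
for n,m in dict(plate=(h[...,0]>55)&(h[...,0]<90)&(h[...,1]>80)&(c[...,2]<.012), block=(h[...,0]>105)&(h[...,0]<125)&(h[...,1]>120)&(c[...,2]>.025)&(c[...,2]<.045),red=((h[...,0]<5)|(h[...,0]>174))&(h[...,1]>170)).items():
    m=m.copy(); 
    x0,x1,y0,y1=dict(plate=(280,350,140,270),block=(395,505,235,325),red=(350,385,160,225))[n]
    k=np.zeros_like(m);k[y0:y1,x0:x1]=1;m&=k.astype(bool)
    p=c[m]; r=cv2.minAreaRect(p[:,:2].astype(np.float32)*1000); print(n,m.sum(),r,np.nanpercentile(p,[2,50,98],axis=0).round(3).tolist())
p=c[(np.arange(480)[:,None]>160)&(np.arange(480)[:,None]<225)&(np.arange(640)[None]>350)&(np.arange(640)[None]<380)&(c[...,2]>.1)]
q=p[p[:,2]>.13]; i=np.argsort(q[:,0]); print(q[i[::25]].round(3))
E
```

```text
stack (array([0.3675, 0.3745]), 0.031, 133, np.float64(0.1168))
g1 (array([0.5174, 0.38  ]), 0.031, 118, np.float64(0.0867))
g2 (array([0.6476, 0.2475]), 0.0308, 111, np.float64(0.0865))
white (array([ 0.5821, -0.3415]), 0.06, 419, np.float64(0.1028))
ring ((array([0.53275065, 0.023976  ]), np.float64(0.06377884264329202)), np.int64(323), np.float64(0.005001659578815487))
white inside z [0.00218819 0.00616669 0.01012944 0.02403198 0.04678372]
plate 265 ((644.42626953125, 27.46314239501953), (282.9639892578125, 134.3666534423828), 1.288564682006836) [[0.526, -0.033, -0.001], [0.607, 0.038, 0.005], [0.78, 0.093, 0.011]]
block 4347 ((386.8057861328125, -361.7947998046875), (152.5222625732422, 233.67874145507812), 12.393695831298828) [[0.307, -0.473, 0.03], [0.386, -0.36, 0.036], [0.468, -0.248, 0.041]]
red 0 ((0.0, 0.0), (0.0, 0.0), 0.0) [nan, nan, nan]
[[ 0.536 -0.111  0.261]
 [ 0.541 -0.106  0.265]
 [ 0.545 -0.113  0.268]
 [ 0.548 -0.111  0.266]
 [ 0.553 -0.111  0.265]
 [ 0.558 -0.106  0.264]
 [ 0.562 -0.088  0.257]
 [ 0.567 -0.103  0.256]
 [ 0.572 -0.096  0.256]
 [ 0.577 -0.113  0.254]
 [ 0.58  -0.086  0.238]
 [ 0.586 -0.1    0.247]
 [ 0.591 -0.095  0.246]
 [ 0.596 -0.087  0.235]
 [ 0.6   -0.116  0.237]
 [ 0.606 -0.104  0.235]
 [ 0.611 -0.11   0.233]
 [ 0.616 -0.119  0.223]
 [ 0.62  -0.096  0.228]
 [ 0.626 -0.094  0.226]
 [ 0.632 -0.112  0.221]
 [ 0.64  -0.104  0.209]
 [ 0.652 -0.105  0.203]
 [ 0.664 -0.098  0.197]
 [ 0.677 -0.1    0.188]
 [ 0.69  -0.101  0.18 ]]
  return np.nanmean(a, axis, out=out, keepdims=keepdims)
```

```bash
python3 - <<'E'
import cv2
a=cv2.imread('pics/top0.png')
cv2.imwrite('pics/crop0.png',cv2.resize(a[110:320,170:510],(800,494),interpolation=cv2.INTER_CUBIC))
E
```

```text
(no output)
```

View pics/crop0.png

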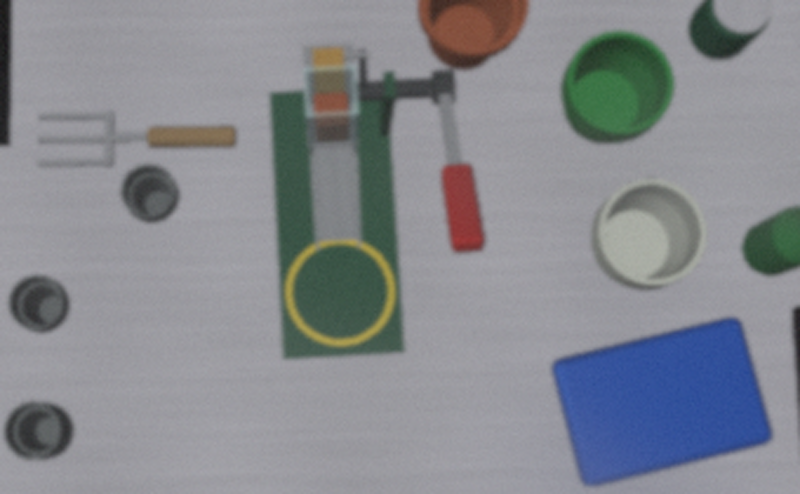

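The magnified crop shows no tile in the white pot, so the magazine should hold four. The lever grip runs from crop px (455,165) to (468,248).

```bash
python3 - <<'E'
from meas import *
f=np.load('top0.npz'); c=cloud(f)
F=240/np.tan(np.radians(float(f['vfov']))/2);K=np.array([[F,0,float(f['cx'])],[0,F,float(f['cy'])],[0,0,1]])
R=cv2.Rodrigues(f['rvec'])[0];t=f['tvec'].ravel()
def px(u,v,z):
    n=cv2.undistortPoints(np.array([[[u,v]]],float),K,f['distortion']).ravel()
    o=-R.T@t; d=R.T@np.array([*n,1]); return (o+d*(z-o[2])/d[2]).round(4)
s=340/800
for n,(u,v,z) in dict(TL=(272,92,.004),TR=(388,92,.004),BL=(285,357,.004),BR=(403,351,.004),gripfar=(455,166,.205),gripnear=(467,248,.262),
   forkend=(236,136,.02),forktine=(38,140,.02)).items(): print(n,px(170+u*s,110+v*s,z))
print(to_tool([.517,.38,.22],[np.pi,0,np.pi]), to_tool([.40,.45,.22],[np.pi,0,np.pi]))
E
```

```text
TL [0.7895 0.1035 0.004 ]
TR [ 0.7862 -0.044   0.004 ]
BL [0.4516 0.0929 0.004 ]
BR [ 0.4556 -0.053   0.004 ]
gripfar [ 0.6371 -0.1023  0.205 ]
gripnear [ 0.5378 -0.1047  0.262 ]
forkend [0.7285 0.1485 0.02  ]
forktine [0.7294 0.3962 0.02  ]
[-1.6799, -0.3906, 0.1397, -0.0006, -0.0001, -0.2456] [-1.0062, -0.2865, 0.1396, -0.0006, -0.0001, -0.2456]
```

```bash
python3 -m inch '[[-0.25,-0.07,0.03,0,0,-0.06,1],[-0.5,-0.14,0.07,0,0,-0.12,1],[-0.75,-0.21,0.1,0,0,-0.18,1],[-1,-0.2865,0.14,0,0,-0.2456,1],[-1,-0.2865,0.14,0,0,-0.2456,1],[-1,-0.2865,0.14,0,0,-0.2456,1]]' 60; python3 -c "
from h import *
print(to_tool([.5174,.38,.068],[np.pi,0,np.pi]))"
```

```text
clock: 0.9
position: [0.3986, 0.4509, 0.2202]
tool_rot: [3.142, -0.001, 3.141]
force: [-0.3, 0.2, -0.8]
grip_width: 0.0854
finger_force: 0.0
[-0.5945, -0.3538, 0.7605, 0.0, -0.0003, -0.0006]
```

```bash
python3 -m inch '[[-0.3,-0.18,0.1,0,0,0,1],[-0.594,-0.354,0.2,0,0,0,1],[-0.594,-0.354,0.2,0,0,0,1],[-0.594,-0.354,0.4,0,0,0,1],[-0.594,-0.354,0.6,0,0,0,1],[-0.594,-0.354,0.76,0,0,0,1],[-0.594,-0.354,0.76,0,0,0,1],[-0.594,-0.354,0.76,0,0,0,0.6],[-0.594,-0.354,0.76,0,0,0,0.5],[-0.594,-0.354,0.76,0,0,0,0.5],[-0.594,-0.354,0.76,0,0,0,0.5],[-0.594,-0.354,0.76,0,0,0,0.5],[-0.594,-0.354,0.6,0,0,0,0.5],[-0.594,-0.354,0.3,0,0,0,0.5],[-0.594,-0.354,0,0,0,0,0.5],[-0.594,-0.354,0,0,0,0,0.5]]' 40; python3 -c "
from h import *
s=bot.observe(); print(s['finger_force'],s['grip_width'])
print(to_tool([.3675,.3745,.22]),to_tool([.3675,.3745,.132]))"
```

```text
clock: 2.9
position: [0.5194, 0.3813, 0.2265]
tool_rot: [3.136, 0.007, 3.141]
force: [-0.1, -0.6, -2.1]
grip_width: 0.0637
finger_force: 44.7
44.6797732450068 0.06368593999355661
[0.7596, -0.0344, 0.027] [0.7626, -0.0369, 0.467]
```

```bash
python3 -m inch '[[0.2,-0.01,0,0,0,0,0.5],[0.45,-0.02,0,0,0,0,0.5],[0.65,-0.025,0,0,0,0,0.5],[0.75,-0.028,0,0,0,0,0.5],[0.75,-0.028,0,0,0,0,0.5],[0.75,-0.028,0,0,0,0,0.5],[0.75,-0.028,0,0,0,0,0.5]]'; python3 - <<'E'
from meas import *
f=grab('scene','s1'); print(to_tool([.3675,.3745,.132],[np.pi,0,np.pi]))
f=grab('top','t1'); c=cloud(f)
s=bot.observe(); print(s['position'],s['force'])
f=grab('wrist','w1')
import numpy as np
E
```

```text
clock: 3.78
position: [0.3686, 0.3741, 0.2202]
tool_rot: [-3.142, 0.0, 3.14]
force: [-0.7, -0.1, -1.2]
grip_width: 0.0635
finger_force: 44.6
[0.0047, 0.002, 0.4406, -0.0001, 0.0, -0.0007]
[0.36828103 0.37415283 0.22014042] [ 0.2465206  -0.6265991  -0.70189262]
```

View pics/s1.png

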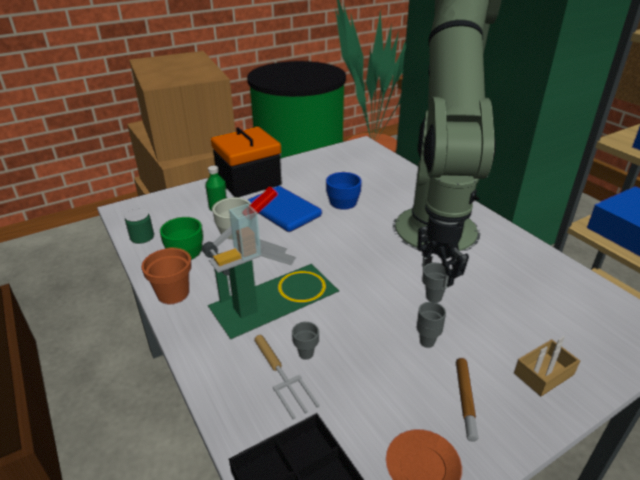

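The grey pot hangs upright in the gripper (434,280), directly above the stack (431,320). No third loose pot is in view.

```bash
python3 -m inch '[[0.004,0.002,0.15,0,0,0,0.5],[0.004,0.002,0.3,0,0,0,0.5],[0.004,0.002,0.4,0,0,0,0.5],[0.004,0.002,0.43,0,0,0,0.5],[0.004,0.002,0.455,0,0,0,0.5],[0.004,0.002,0.455,0,0,0,0.5]]'
```

```text
clock: 4.68
position: [0.3676, 0.3752, 0.1301]
tool_rot: [3.14, 0.001, 3.141]
force: [0.2, 0.6, 0.3]
grip_width: 0.0635
finger_force: 43.8
```

```bash
python3 -m inch '[[0,0,0.01,0,0,0,0.5],[0,0,0.02,0,0,0,0.5],[0,0,0.02,0,0,0,0.5]]'; python3 -m inch '[[0,0,0,0,0,0,0.8],[0,0,0,0,0,0,1],[0,0,0,0,0,0,1],[0,0,0,0,0,0,1],[0,0,-0.2,0,0,0,1],[0,0,-0.5,0,0,0,1],[0,0,-0.5,0,0,0,1],[0,0,-0.5,0,0,0,1]]'; python3 - <<'E'
from meas import *
print(to_tool([.6476,.2475,.22]),to_tool([.6476,.2475,.068]))
E
```

```text
clock: 5.05
position: [0.3683, 0.3777, 0.1285]
tool_rot: [3.135, 0.004, 3.142]
force: [-5.0, 2.9, 40.0]
grip_width: 0.0642
finger_force: 43.3
clock: 6.05
position: [0.3668, 0.3745, 0.2251]
tool_rot: [-3.142, 0.0, 3.142]
force: [-0.9, -0.9, -0.1]
grip_width: 0.0851
finger_force: 0.0
[-1.4039, -0.635, 0.0258] [-1.4039, -0.6349, 0.7858]
```

```bash
python3 -m inch '[[-0.25,-0.11,0,0,0,0,1],[-0.5,-0.22,0,0,0,0,1],[-0.75,-0.33,0,0,0,0,1],[-1,-0.45,0,0,0,0,1]]'; python3 -m inch '[[-0.2,-0.09,0,0,0,0,1],[-0.404,-0.185,0,0,0,0,1],[-0.404,-0.185,0,0,0,0,1],[-0.404,-0.185,0.1,0,0,0,1]]'; python3 - <<'E'
from meas import *
f=grab('top','t2');c=cloud(f); print(rim(c,187,293,20,.13,.155))
s=bot.observe(); print(to_tool([.6476,.2475,.068],[np.pi,0,np.pi]))
f=grab('wrist','w2')
E
```

```text
clock: 6.55
position: [0.568, 0.2837, 0.2237]
tool_rot: [-3.141, -0.002, -3.141]
force: [-0.5, 2.0, -0.8]
grip_width: 0.0857
finger_force: 0.0
clock: 7.05
position: [0.6477, 0.2479, 0.2045]
tool_rot: [3.141, -0.0, 3.141]
force: [-0.5, 0.4, 0.4]
grip_width: 0.0854
finger_force: 0.0
(array([0.368 , 0.3743]), 0.0308, 131, np.float64(0.1446))
[-0.0103, 0.0004, 0.6652, -0.001, -0.0027, 0.0003]
```

View pics/w2.png

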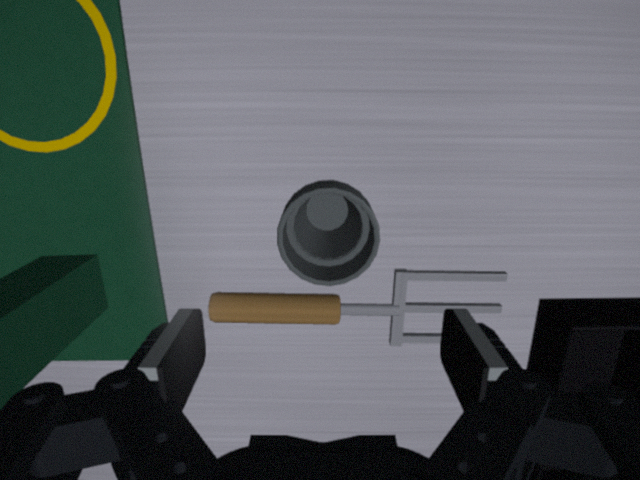

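The pot (328,232) lies midway between the fingers at px 175 and 475, and the fork is clear behind it. Grasp.

```bash
python3 -m inch '[[0,0,0.2,0,0,0,1],[0,0,0.4,0,0,0,1],[0,0,0.6,0,0,0,1],[0,0,0.66,0,0,0,1],[0,0,0.66,0,0,0,1],[0,0,0.66,0,0,0,0.5],[0,0,0.66,0,0,0,0.5],[0,0,0.66,0,0,0,0.5],[0,0,0.66,0,0,0,0.5],[0,0,0.66,0,0,0,0.5],[0,0,0.4,0,0,0,0.5],[0,0,0.1,0,0,0,0.5],[0,0,-0.2,0,0,0,0.5],[0,0,-0.2,0,0,0,0.5]]' 40; python3 -m inch '[[0.2,0.09,0,0,0,0,0.5],[0.4,0.18,0,0,0,0,0.5],[0.6,0.27,0,0,0,0,0.5],[0.8,0.36,0,0,0,0,0.5],[1,0.45,0,0,0,0,0.5],[1,0.45,0,0,0,0,0.5]]';  python3 - <<'E'
from h import *
print(to_tool([.368,.3745,.162],[np.pi,0,np.pi]))
E
```

```text
clock: 8.9
position: [0.6497, 0.2484, 0.252]
tool_rot: [3.138, 0.009, 3.141]
force: [0.0, 0.7, -1.5]
grip_width: 0.0646
finger_force: 45.0
clock: 9.65
position: [0.445, 0.3395, 0.246]
tool_rot: [3.14, -0.0, -3.137]
force: [0.3, -0.8, 0.3]
grip_width: 0.0652
finger_force: 45.0
[0.3844, 0.1761, 0.4204, 0.0007, -0.0001, 0.0027]
```

```bash
python3 -m inch '[[0.2,0.09,0,0,0,0,0.5],[0.39,0.178,0,0,0,0,0.5],[0.39,0.178,0,0,0,0,0.5],[0.39,0.178,0,0,0,0,0.5],[0.39,0.178,0,0,0,0,0.5]]';  python3 - <<'E'
from h import *
print(to_tool([.368,.3745,.16],[np.pi,0,np.pi]))
E
```

```text
clock: 10.28
position: [0.3708, 0.3727, 0.2453]
tool_rot: [-3.141, 0.0, 3.14]
force: [1.1, -0.6, -0.4]
grip_width: 0.0646
finger_force: 45.0
[0.0142, 0.0092, 0.4266, -0.0001, 0.0003, -0.0011]
```

```bash
python3 -m inch '[[0.008,0.009,0.15,0,0,0,0.5],[0.008,0.009,0.3,0,0,0,0.5],[0.008,0.009,0.4,0,0,0,0.5],[0.008,0.009,0.425,0,0,0,0.5],[0.008,0.009,0.435,0,0,0,0.5],[0.008,0.009,0.435,0,0,0,0.5]]'
```

```text
clock: 11.02
position: [0.3706, 0.377, 0.1615]
tool_rot: [3.136, 0.005, 3.141]
force: [-4.3, -2.3, 51.4]
grip_width: 0.0648
finger_force: 51.7
```

```bash
python3 -m inch '[[0,0,0,0,0,0,0.8],[0,0,0,0,0,0,1],[0,0,0,0,0,0,1],[0,0,0,0,0,0,1],[0,0,-0.2,0,0,0,1],[0,0,-0.5,0,0,0,1],[0,0,-0.75,0,0,0,1],[0,0,-0.75,0,0,0,1]]'; python3 -m inch '[[0,-0.25,0,0,0,0.1,1],[0,-0.5,0,0,0,0.2,1],[0,-0.75,0,0,0,0.3,1],[0,-1,0,0,0,0.4,1],[0,-1,0,0,0,0.5,1]]';  python3 - <<'E'
from meas import *
f=grab('top','t3');c=cloud(f); print(rim(c,187,293,24,.155,.185),rim(c,446,209,32,.085,.105),rim(c,187,293,24,.12,.15))
print(to_tool([.522,-.3415,.26],[np.pi,0,np.pi/2]))
E
```

```text
clock: 12.02
position: [0.369, 0.376, 0.3118]
tool_rot: [3.137, 0.004, 3.141]
force: [-0.1, -0.6, -0.8]
grip_width: 0.0856
finger_force: 0.0
clock: 12.65
position: [0.3679, 0.1719, 0.308]
tool_rot: [-3.141, 0.0, 2.347]
force: [0.6, 1.0, -0.1]
grip_width: 0.0855
finger_force: 0.0
(array([0.3678, 0.3746]), 0.0305, 85, np.float64(0.1746)) (array([ 0.5823, -0.3414]), 0.06, 432, np.float64(0.1007)) (array([0.3653, 0.3847]), 0.018, 88, np.float64(0.1499))
[-2.3857, -1.2384, 0.2406, -0.0003, 0.0001, 0.4898]
```

```bash
python3 -m inch '[[-0.18,-0.18,0,0,0,0.1,1],[-0.36,-0.36,0,0,0,0.2,1],[-0.54,-0.54,0,0,0,0.3,1],[-0.72,-0.72,0,0,0,0.4,1],[-0.93,-0.91,0,0,0,0.49,1],[-0.93,-0.91,0,0,0,0.49,1]]'; python3 -m inch '[[-0.25,0.05,0,0,0,0,1],[-0.5,0.15,0.05,0,0,0,1],[-0.75,0.3,0.1,0,0,0,1],[-1,0.5,0.15,0,0,0,1],[-1,0.5,0.15,0,0,0,1],[-1,0.5,0.15,0,0,0,1]]';  python3 - <<'E'
from meas import *
print(to_tool([.522,-.3415,.20],[np.pi,0,np.pi/2]))
E
```

```text
clock: 13.45
position: [0.3706, -0.0879, 0.308]
tool_rot: [-3.141, 0.001, 1.582]
force: [0.4, 0.5, -0.0]
grip_width: 0.0854
finger_force: 0.0
clock: 14.2
position: [0.4739, -0.2826, 0.2775]
tool_rot: [-3.14, -0.001, 1.589]
force: [0.3, 0.4, -0.5]
grip_width: 0.0853
finger_force: 0.0
[-0.2988, 0.2358, 0.3868, -0.0011, -0.0004, 0.0113]
```

```bash
python3 -m inch '[[-0.15,0.12,0.2,0,0,0,1],[-0.297,0.234,0.38,0,0,0.01,1],[-0.297,0.234,0.38,0,0,0.01,1],[-0.297,0.234,0.38,0,0,0.01,1],[-0.297,0.234,0.38,0,0,0.01,1]]'; python3 - <<'E'
from meas import *
f=grab('wrist','w3'); c=cloud(f); p=c.reshape(-1,3); p=p[(p[:,2]>.088)&(p[:,2]<.1)&(np.hypot(p[:,0]-.582,p[:,1]+.3414)<.08)]
print(circ(p[:,:2]),len(p),p[:,2].mean())
print(to_tool([.522,-.3415,.082],[np.pi,0,np.pi/2]))
E
```

```text
clock: 14.82
position: [0.522, -0.3413, 0.2039]
tool_rot: [3.14, 0.0, 1.572]
force: [1.1, -0.1, 0.4]
grip_width: 0.0853
finger_force: 0.0
(array([ 0.58158978, -0.34129577]), np.float64(0.05920680197071171)) 8223 0.09306166733147377
[-0.0002, -0.0017, 0.6091, 0.0013, 0.0002, 0.0007]
```

View pics/w3.png

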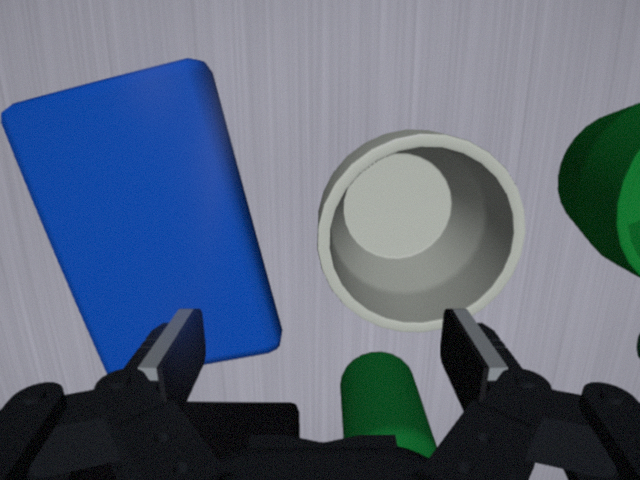

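The pot is empty and its near wall (322,230) lies midway between the fingers. Pinch it.

```bash
python3 -m inch '[[0,0,0.2,0,0,0,1],[0,0,0.4,0,0,0,1],[0,0,0.55,0,0,0,1],[0,0,0.6,0,0,0,1],[0,0,0.6,0,0,0,1],[0,0,0.6,0,0,0,0.5],[0,0,0.6,0,0,0,0.1],[0,0,0.6,0,0,0,0],[0,0,0.6,0,0,0,0],[0,0,0.6,0,0,0,0],[0,0,0.6,0,0,0,0],[0,0,0.6,0,0,0,0],[0,0,0.6,0,0,0,0]]' 80; python3 -m inch '[[0,0,-0.05,0,0,0,0],[0,0,-0.15,0,0,0,0],[0,0,-0.3,0,0,0,0],[0,0,-0.3,0,0,0,0]]'; python3 - <<'E'
from meas import *
s=bot.observe(); print(s['moment'],s['force'])
f=grab('scene','s4')
f=grab('top','t4');c=cloud(f)
p=box(c,440,209,60); p=p[(p[:,2]>.1)&(p[:,2]<.18)&(np.hypot(p[:,0]-.58,p[:,1]+.34)<.08)&(p[:,0]>.57)]
print(len(p)); 
b=p-p.mean(0); n=np.linalg.svd(b)[2][2]; print(n)
E
```

```text
clock: 16.5
position: [0.5224, -0.3421, 0.0827]
tool_rot: [3.141, 0.0, 1.571]
force: [0.8, 1.9, 5.5]
grip_width: 0.0079
finger_force: 79.3
clock: 17.0
position: [0.5226, -0.343, 0.1452]
tool_rot: [3.138, 0.002, 1.571]
force: [-0.1, 0.3, -4.0]
grip_width: 0.0076
finger_force: 79.2
[-0.04512145  0.20817354 -0.01582891] [-0.12614982  0.28429495 -3.98056253]
429
[ 0.87634772  0.39805156 -0.27123722]
```

View pics/s4.png

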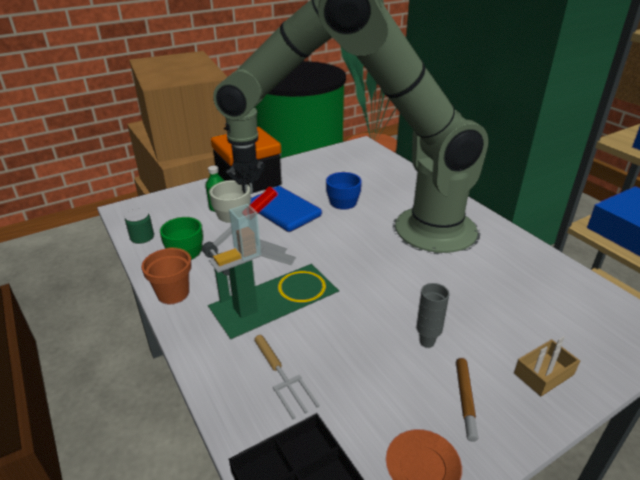

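The white pot hangs upright in the gripper over the table (230,195), and the grey stack stands at (432,315). Carry it back, sideways, then in low under the chute.

```bash
python3 -m inch '[[0,-0.15,0,0,0,0,0],[0,-0.35,0,0,0,0,0],[0.2,-0.55,0,0,0,0,0],[0.4,-0.7,0,0,0,0,0],[0.6,-0.7,0,0,0,0,0],[0.8,-0.7,0,0,0,0,0],[0.95,-0.7,0,0,0,0,0],[1,-0.7,0,0,0,0,0]]'; python3 -m inch '[[0.2,0,0,0,0,0,0],[0.4,0,0,0,0,0,0],[0.6,0,0,0,0,0,0],[0.75,0,0,0,0,0,0],[0.83,0,0,0,0,0,0],[0.83,0,0.1,0,0,0,0],[0.83,0,0.18,0,0,0,0],[0.83,0,0.18,0,0,0,0]]';python3 - <<'E'
from h import *
print(to_tool([.4735,.0235,.0875],[np.pi,0,np.pi/2]),bot.observe()['position'])
E
```

```text
clock: 18.1
position: [0.3814, -0.1405, 0.1419]
tool_rot: [-3.14, -0.001, 1.573]
force: [0.6, -0.8, -4.2]
grip_width: 0.0079
finger_force: 80.8
clock: 19.1
position: [0.3813, 0.0231, 0.1056]
tool_rot: [-3.139, 0.001, 1.57]
force: [-0.3, 0.0, -3.9]
grip_width: 0.0079
finger_force: 80.9
[0.0025, 0.4613, 0.0893, -0.0013, 0.0006, -0.0007] [0.38128303 0.02312266 0.10556189]
```

```bash
python3 -m inch '[[0,0,0.04,0,0,0,0],[0,0,0.062,0,0,0,0],[0,0.1,0.062,0,0,0,0],[0,0.2,0.062,0,0,0,0],[0,0.3,0.062,0,0,0,0],[0,0.4,0.062,0,0,0,0],[0,0.46,0.062,0,0,0,0],[0,0.46,0.062,0,0,0,0],[0,0.46,0.08,0,0,0,0],[0,0.46,0.09,0,0,0,0],[0,0.46,0.09,0,0,0,0]]';python3 - <<'E'
from meas import *
print(to_tool([.4735,.0235,.0875],[np.pi,0,np.pi/2]),bot.observe()['position'])
f=grab('scene','s5')
E
```

```text
clock: 20.48
position: [0.4734, 0.0238, 0.0882]
tool_rot: [-3.141, 0.0, 1.571]
force: [0.3, -1.2, -4.3]
grip_width: 0.0076
finger_force: 80.8
[-0.0015, 0.0004, 0.0033, -0.0003, 0.0, -0.0001] [0.47342322 0.02379133 0.08815038]
```

View pics/s5.png

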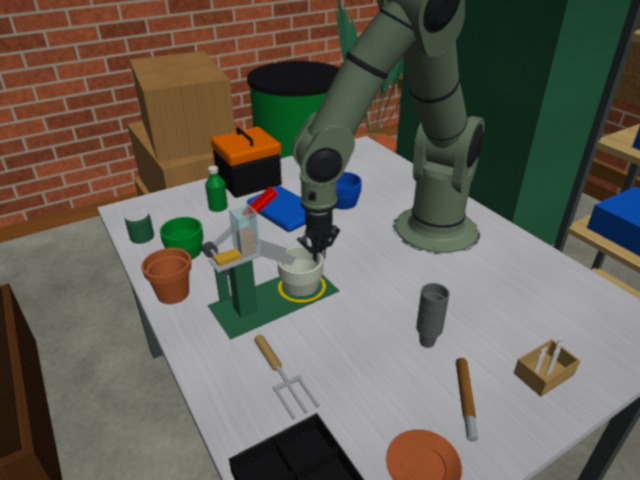

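The pot stands just above the ring (302,288) with the chute lip over its far rim. Set it down and release.

```bash
python3 -m inch '[[0,0,0.01,0,0,0,0],[0,0,0.018,0,0,0,0],[0,0,0.018,0,0,0,0]]'; python3 -m inch '[[0,0,-0.005,0,0,0,0.1],[0,0,-0.005,0,0,0,0.4],[0,0,-0.005,0,0,0,0.6],[0,0,-0.005,0,0,0,0.6],[0,0,-0.3,0,0,0,0.6],[0,0,-0.6,0,0,0,0.6],[0,-0.1,-0.9,0,0,0,0.6],[0,-0.3,-1,0,0,0,0.3],[0,-0.3,-1,0,0,0,0.1],[0,-0.3,-1,0,0,0,0]]';python3 - <<'E'
from meas import *
f=grab('top','t5');c=cloud(f)
k=c.reshape(-1,3); k=k[(k[:,2]>.088)&(k[:,2]<.104)&(np.hypot(k[:,0]-.533,k[:,1]-.0235)<.075)&(k[:,0]<.575)]
print(circ(k[:,:2]),len(k))
print(to_tool([.45,-.1035,.3],[np.pi,0,np.pi/2]),bot.observe()['position'])
E
```

```text
clock: 20.9
position: [0.4738, 0.0238, 0.0865]
tool_rot: [3.141, -0.002, 1.57]
force: [-18.0, -0.4, 60.8]
grip_width: 0.0077
finger_force: 89.3
clock: 22.15
position: [0.4141, 0.0242, 0.2847]
tool_rot: [3.141, -0.0, 1.571]
force: [0.3, -0.1, 0.4]
grip_width: 0.0001
finger_force: 0.0
(array([0.53386073, 0.01797293]), np.float64(0.05837011166241588)) 70
[-0.6373, 0.1789, -0.0779, -0.0001, 0.0003, 0.0001] [0.41418902 0.02393804 0.28435984]
```

```bash
python3 -m inch '[[-0.2,0,-0.1,0,0,0,0],[-0.4,0,-0.18,0,0,0,0],[-0.637,0,-0.18,0,0,0,0],[-0.637,0.2,-0.18,0,0,0,0],[-0.637,0.5,-0.18,0,0,0,0],[-0.637,0.75,-0.18,0,0,0,0],[-0.637,0.75,-0.18,0,0,0,0],[-0.637,0.75,-0.18,0,0,0,0]]';python3 - <<'E'
from meas import *
f=grab('wrist','w6'); grab('scene','s6')
f=grab('top','t6');c=cloud(f)
k=c.reshape(-1,3); k=k[(k[:,2]>.088)&(k[:,2]<.104)&(np.hypot(k[:,0]-.533,k[:,1]-.0235)<.08)&(k[:,0]<.57)]
print(circ(k[:,:2]),len(k),np.nanpercentile(k,[0,100],axis=0))
s=bot.observe()['position'];print(s,to_tool([.563,-.1035,.106],[np.pi,0,np.pi/2]))
a=cv2.imread('pics/s6.png')[150:350,170:400];b=cv2.imread('pics/w6.png')
cv2.imwrite('pics/m6.png',np.hstack([cv2.resize(a,(400,348)),cv2.resize(b,(400,348))]))
E
```

```text
clock: 23.2
position: [0.5634, -0.1043, 0.3195]
tool_rot: [-3.139, 0.001, 1.57]
force: [-0.4, -0.3, 0.5]
grip_width: -0.0001
finger_force: 0.0
(array([0.53158544, 0.01844066]), np.float64(0.059179868458288175)) 195 [[ 0.46912045 -0.03619843  0.08919074]
 [ 0.56969424  0.08193717  0.10381054]]
[ 0.56326762 -0.10376285  0.32076086] [0.001, -0.0014, 1.0738, 0.0, -0.0002, -0.0003]
```

View pics/m6.png

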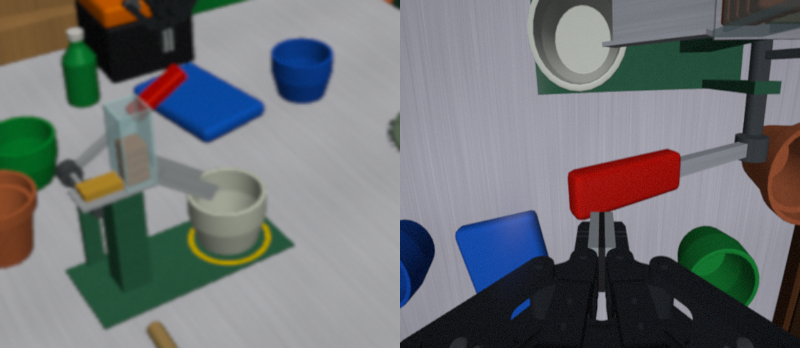

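The pot stands on the ring with the chute over its rim, and the closed fingers are over the red grip. First stroke.

```bash
python3 -m inch '[[0,0,0.15,0,0,0,0],[0,0,0.25,0,0,0,0],[0,0,0.37,0,0,0,0],[0,0,0.49,0,0,0,0],[0,0,0.61,0,0,0,0],[0,0,0.73,0,0,0,0],[0,0,0.85,0,0,0,0],[0,0,0.95,0,0,0,0],[0,0,1,0,0,0,0],[0,0,1,0,0,0,0]]'; python3 -m inch '[[0,0,0.03,0,0,0,0],[0,0,0.06,0,0,0,0],[0,0,0.06,0,0,0,0]]'
```

```text
clock: 24.6
position: [0.5644, -0.1036, 0.1214]
tool_rot: [3.139, 0.0, 1.571]
force: [0.7, 1.3, 11.0]
grip_width: 0.0
finger_force: 4.9
clock: 24.98
position: [0.5645, -0.1036, 0.1098]
tool_rot: [3.139, 0.0, 1.571]
force: [0.4, 0.4, 11.1]
grip_width: -0.0002
finger_force: 5.0
```

```bash
python3 -m inch '[[0,0,0.02,0,0,0,0],[0,0,0.02,0,0,0,0]]'; python3 -m inch '[[0,0,0.015,0,0,0,0],[0,0,0.015,0,0,0,0]]'; python3 - <<'E'
from meas import *
grab('wrist','w7'); grab('scene','s7')
a=cv2.imread('pics/s7.png')[150:350,170:400];b=cv2.imread('pics/w7.png')
cv2.imwrite('pics/m7.png',np.hstack([cv2.resize(a,(400,348)),cv2.resize(b,(400,348))]))
E
```

```text
clock: 25.22
position: [0.565, -0.1036, 0.1061]
tool_rot: [3.138, 0.0, 1.571]
force: [2.0, 0.1, 11.0]
grip_width: 0.0001
finger_force: 5.0
clock: 25.48
position: [0.5656, -0.1037, 0.1044]
tool_rot: [3.136, -0.0, 1.571]
force: [-2.6, 3.0, 33.0]
grip_width: 0.0
finger_force: 15.7
```

View pics/m7.png

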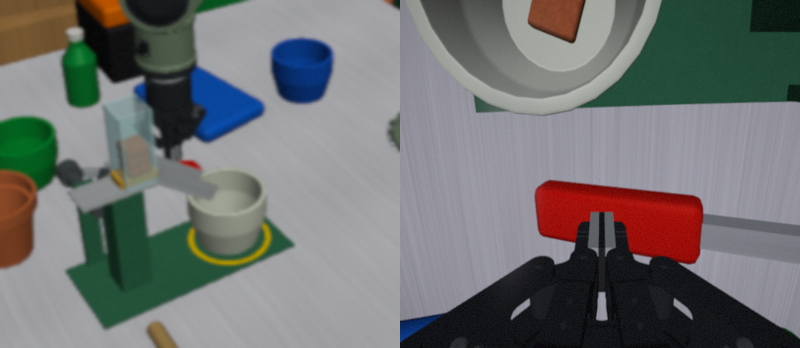

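The stop is reached at TCP z 0.104, and the first tile already lies in the pot (557,12). Now let the lever back up and repeat.

```bash
python3 -m inch '[[0,0,-0.2,0,0,0,0],[0,0,-0.5,0,0,0,0],[0,0,-0.8,0,0,0,0],[0,0,-1,0,0,0,0],[0,0,-1,0,0,0,0],[0,0,-1,0,0,0,0],[0,0,-1,0,0,0,0],[0,0,-1,0,0,0,0]]'; python3 - <<'E'
from meas import *
f=grab('top','t8'); c=cloud(f)
k=c.reshape(-1,3); k=k[(k[:,2]>.088)&(k[:,2]<.104)&(np.hypot(k[:,0]-.533,k[:,1]-.0235)<.08)&(k[:,0]<.57)]
print(circ(k[:,:2]),len(k))
E
python3 -m inch '[[0,0,0.1,0,0,0,0],[0,0,0.2,0,0,0,0],[0,0,0.32,0,0,0,0],[0,0,0.44,0,0,0,0],[0,0,0.56,0,0,0,0],[0,0,0.68,0,0,0,0],[0,0,0.8,0,0,0,0],[0,0,0.9,0,0,0,0],[0,0,0.97,0,0,0,0],[0,0,1,0,0,0,0],[0,0,1,0,0,0,0],[0,0,1,0,0,0,0]]'
```

```text
clock: 26.58
position: [0.5635, -0.1036, 0.301]
tool_rot: [-3.14, 0.0, 1.571]
force: [-0.9, 0.2, 0.5]
grip_width: -0.0004
finger_force: 0.0
(array([0.5316084 , 0.01840528]), np.float64(0.05919406071033005)) 180
clock: 28.12
position: [0.5649, -0.104, 0.1038]
tool_rot: [3.139, -0.001, 1.57]
force: [-8.5, 4.2, 44.7]
grip_width: 0.0002
finger_force: 22.6
```

```bash
python3 -m inch '[[0,0,-0.2,0,0,0,0],[0,0,-0.5,0,0,0,0],[0,0,-0.8,0,0,0,0],[0,0,-1,0,0,0,0],[0,0,-1,0,0,0,0],[0,0,-1,0,0,0,0],[0,0,-1,0,0,0,0],[0,0,-1,0,0,0,0],[0,0,-1,0,0,0,0]]'; 
python3 -m inch '[[0,0,0.1,0,0,0,0],[0,0,0.2,0,0,0,0],[0,0,0.32,0,0,0,0],[0,0,0.44,0,0,0,0],[0,0,0.56,0,0,0,0],[0,0,0.68,0,0,0,0],[0,0,0.8,0,0,0,0],[0,0,0.9,0,0,0,0],[0,0,0.97,0,0,0,0],[0,0,0.995,0,0,0,0],[0,0,0.995,0,0,0,0],[0,0,0.995,0,0,0,0]]'; python3 - <<'E'
from meas import *
grab('wrist','w9'); grab('scene','s9')
a=cv2.imread('pics/s9.png')[150:350,170:400];b=cv2.imread('pics/w9.png')
cv2.imwrite('pics/m9.png',np.hstack([cv2.resize(a,(400,348)),cv2.resize(b,(400,348))]))
E
```

```text
clock: 29.25
position: [0.5637, -0.1037, 0.3013]
tool_rot: [-3.141, 0.0, 1.571]
force: [-0.6, 0.5, -0.0]
grip_width: -0.0001
finger_force: 0.0
clock: 30.75
position: [0.5646, -0.1039, 0.1041]
tool_rot: [3.139, -0.0, 1.57]
force: [-5.5, 1.4, 28.1]
grip_width: -0.0002
finger_force: 14.4
```

View pics/m9.png

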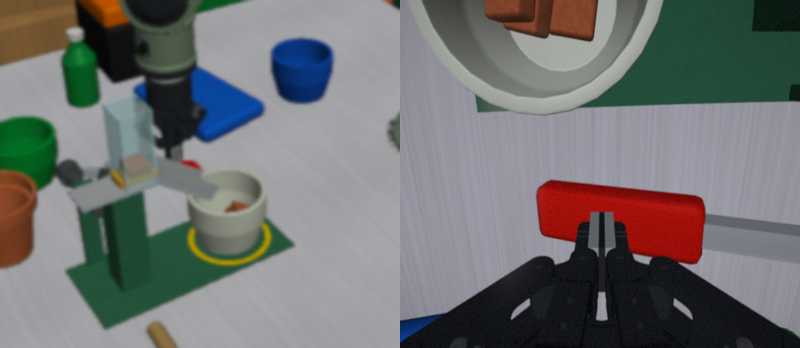

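Three tiles are in the pot (485–600, 0–40) and one remains in the magazine (137,165). Fourth stroke, plus a fifth to be sure.

```bash
python3 -m inch '[[0,0,-0.2,0,0,0,0],[0,0,-0.5,0,0,0,0],[0,0,-0.8,0,0,0,0],[0,0,-1,0,0,0,0],[0,0,-1,0,0,0,0],[0,0,-1,0,0,0,0],[0,0,-1,0,0,0,0],[0,0,-1,0,0,0,0],[0,0,-1,0,0,0,0]]'; 
python3 -m inch '[[0,0,0.1,0,0,0,0],[0,0,0.2,0,0,0,0],[0,0,0.32,0,0,0,0],[0,0,0.44,0,0,0,0],[0,0,0.56,0,0,0,0],[0,0,0.68,0,0,0,0],[0,0,0.8,0,0,0,0],[0,0,0.9,0,0,0,0],[0,0,0.97,0,0,0,0],[0,0,1,0,0,0,0],[0,0,1,0,0,0,0],[0,0,1,0,0,0,0]]';python3 -m inch '[[0,0,-0.2,0,0,0,0],[0,0,-0.5,0,0,0,0],[0,0,-0.8,0,0,0,0],[0,0,-1,0,0,0,0],[0,0,-1,0,0,0,0],[0,0,-1,0,0,0,0],[0,0,-1,0,0,0,0],[0,0,-1,0,0,0,0],[0,0,-1,0,0,0,0]]';  python3 -m inch '[[0,0,0.1,0,0,0,0],[0,0,0.2,0,0,0,0],[0,0,0.32,0,0,0,0],[0,0,0.44,0,0,0,0],[0,0,0.56,0,0,0,0],[0,0,0.68,0,0,0,0],[0,0,0.8,0,0,0,0],[0,0,0.9,0,0,0,0],[0,0,0.97,0,0,0,0],[0,0,0.995,0,0,0,0],[0,0,0.995,0,0,0,0]]';python3 -m inch '[[0,0,-0.2,0,0,0,0],[0,0,-0.5,0,0,0,0],[0,0,-0.8,0,0,0,0],[0,0,-1,0,0,0,0],[0,-0.2,-1,0,0,0,0],[0,-0.5,-1,0,0,0,0],[0,-0.75,-1,0,0,0,0],[0.3,-0.75,-1,0,0,0,0.5],[0.64,-0.75,-1,0,0,0,1],[0.64,-0.75,-1,0,0,0,1],[0.64,-0.75,-1,0,0,0,1]]';python3 - <<'E'
from meas import *
f=grab('wrist','w10'); c=cloud(f); grab('scene','s10');f2=grab('top','t10')
a=cv2.imread('pics/s10.png')[150:350,170:400];b=cv2.imread('pics/w10.png')
cv2.imwrite('pics/m10.png',np.hstack([cv2.resize(a,(400,348)),cv2.resize(b,(400,348))]))
for c in(c,cloud(f2)):
    k=c.reshape(-1,3); k=k[(k[:,2]>.09)&(k[:,2]<.104)&(np.hypot(k[:,0]-.533,k[:,1]-.0235)<.08)&(k[:,0]<.57)]
    print(circ(k[:,:2]),len(k))
print(bot.observe()['position'])
E
```

```text
clock: 31.98
position: [0.5637, -0.1036, 0.3023]
tool_rot: [-3.141, 0.0, 1.571]
force: [1.1, -0.1, 0.8]
grip_width: 0.0001
finger_force: 0.0
clock: 33.48
position: [0.5649, -0.1039, 0.1042]
tool_rot: [3.139, -0.0, 1.571]
force: [-4.0, 2.2, 29.1]
grip_width: 0.0003
finger_force: 14.4
clock: 34.6
position: [0.5637, -0.1037, 0.3023]
tool_rot: [-3.141, 0.0, 1.571]
force: [-0.1, -0.1, 0.0]
grip_width: -0.0003
finger_force: 0.0
clock: 35.98
position: [0.5648, -0.1039, 0.1046]
tool_rot: [3.139, -0.0, 1.571]
force: [-0.1, 0.2, 16.5]
grip_width: 0.0002
finger_force: 7.9
clock: 37.35
position: [0.4138, 0.0243, 0.3037]
tool_rot: [-3.142, 0.0, 1.572]
force: [-0.4, -1.0, -0.2]
grip_width: 0.0723
finger_force: 0.0
(array([0.5311535 , 0.02168155]), np.float64(0.05917125140809595)) 3391
(array([0.53608153, 0.01825166]), np.float64(0.057229861844368866)) 48
[0.4138415  0.02317696 0.30369485]
```

View pics/m10.png

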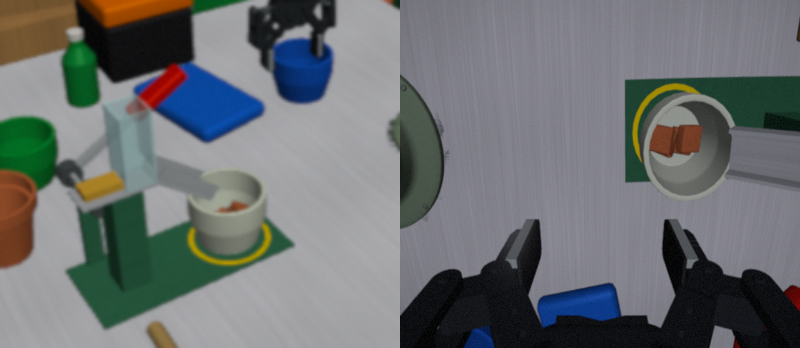

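The magazine is empty, the lever is up, and the tiles lie in the pot as two piles at (662,140) and (688,138). Check the pile height, then fetch the pot.

```bash
python3 - <<'E'
from meas import *
f=np.load('w10.npz'); c=cloud(f); k=c.reshape(-1,3); h=hsv(f).reshape(-1,3)
m=(np.hypot(k[:,0]-.5312,k[:,1]-.022)<.055)&((h[:,0]<14)|(h[:,0]>174))&(h[:,1]>110)&(k[:,2]<.09)
print(m.sum(),np.percentile(k[m],[1,25,50,75,99],axis=0).round(3))
print(to_tool([.472,.0225,.2],[np.pi,0,np.pi/2]),to_tool([.472,.0225,.0875],[np.pi,0,np.pi/2]))
E
```

```text
2943 [[0.49  0.    0.027]
 [0.507 0.015 0.046]
 [0.529 0.024 0.05 ]
 [0.543 0.033 0.054]
 [0.564 0.041 0.058]]
[-0.0026, 0.2908, 0.5185, -0.0, 0.0001, -0.0014] [-0.0025, 0.2908, 1.081, -0.0, 0.0001, -0.0014]
```

```bash
python3 -m inch '[[0,0.15,0.1,0,0,0,0.5],[0,0.29,0.3,0,0,0,0.4],[0,0.29,0.5,0,0,0,0.4],[0,0.29,0.6,0,0,0,0.4],[0,0.29,0.75,0,0,0,0.4],[0,0.29,0.9,0,0,0,0.4],[0,0.29,1,0,0,0,0.4],[0,0.29,1,0,0,0,0.4]]';python3 -m inch '[[0,0,0.04,0,0,0,0.4],[0,0,0.07,0,0,0,0.4],[0,0,0.07,0,0,0,0.4],[0,0,0.07,0,0,0,0.1],[0,0,0.07,0,0,0,0],[0,0,0.07,0,0,0,0],[0,0,0.07,0,0,0,0],[0,0,0.07,0,0,0,0],[0,0,0.07,0,0,0,0]]' 80; python3 -m inch '[[0,0,-0.02,0,0,0,0],[0,0,-0.03,0,0,0,0],[0,0,-0.03,0,0,0,0]]'
```

```text
clock: 38.5
position: [0.4713, 0.023, 0.1029]
tool_rot: [-3.139, 0.001, 1.569]
force: [-0.1, 0.2, 0.6]
grip_width: 0.0345
finger_force: 0.0
clock: 39.62
position: [0.4724, 0.0244, 0.0902]
tool_rot: [3.14, -0.0, 1.571]
force: [0.2, -0.1, 6.6]
grip_width: 0.0077
finger_force: 74.5
clock: 40.0
position: [0.4717, 0.0245, 0.0958]
tool_rot: [-3.141, 0.0, 1.571]
force: [-0.4, 0.0, -5.8]
grip_width: 0.0078
finger_force: 74.2
```

```bash
python3 -m inch '[[0,-0.08,0,0,0,0,0],[0,-0.2,0,0,0,0,0],[0,-0.33,0,0,0,0,0],[0,-0.46,0,0,0,0,0],[0,-0.58,-0.05,0,0,0,0],[0,-0.65,-0.15,0,0,0,0],[0,-0.65,-0.3,0,0,0,0],[-0.1,-0.65,-0.35,0,0,0,0],[-0.25,-0.65,-0.35,0,0,0,0],[-0.42,-0.65,-0.35,0,0,0,0],[-0.6,-0.65,-0.35,0,0,0,0],[-0.78,-0.65,-0.35,0,0,0,0],[-0.92,-0.65,-0.35,0,0,0,0],[-1,-0.65,-0.35,0,0,0,0]]';python3 -m inch '[[-0.15,0,0,0,0,0,0],[-0.3,0,0,0,0,0,0],[-0.46,0,0,0,0,0,0],[-0.62,0,0,0,0,0,0],[-0.77,0,0,0,0,0,0],[-0.85,0,0,0,0,0,0],[-0.87,0,0,0,0,0,0],[-0.87,0,0,0,0,0,0],[-0.87,0,0,0,0,0,0]]';python3 - <<'E'
from meas import *
f2=grab('top','t11');grab('scene','s11')
c=cloud(f2);h=hsv(f2)
m=(h[...,0]>105)&(h[...,0]<125)&(h[...,1]>120)&(c[...,2]>.085)&(c[...,2]<.1);m[:320]=0;print('blue',circ(c[m][:,:2]))
print(bot.observe()['position'],to_tool([.34,-.35,.123],[np.pi,0,np.pi/2]))
a=cv2.imread('pics/s11.png')[120:300,170:400];b=cv2.imread('pics/t11.png')[180:400,300:520]
cv2.imwrite('pics/m11.png',np.hstack([cv2.resize(a,(400,348)),cv2.resize(b,(400,348))]))
E
```

```text
clock: 41.75
position: [0.3415, -0.177, 0.1657]
tool_rot: [3.142, 0.0, 1.569]
force: [0.7, -0.2, -5.6]
grip_width: 0.0079
finger_force: 74.7
clock: 42.88
position: [0.342, -0.3486, 0.1657]
tool_rot: [-3.142, -0.001, 1.572]
force: [-0.0, 0.0, -5.7]
grip_width: 0.0075
finger_force: 74.8
blue (array([0., 0.]), np.float64(0.0))
[ 0.34202097 -0.34888457  0.16574532] [-0.0056, -0.0101, 0.2137, 0.0001, -0.0002, 0.0006]
```

View pics/m11.png

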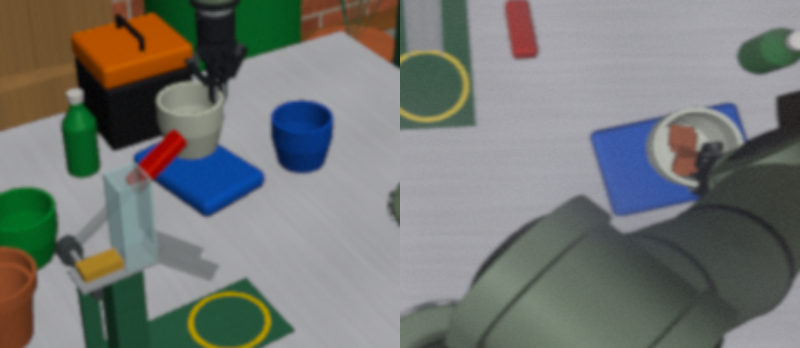

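The pot with its tiles hangs over the kneeling block and clear of the blue pot. Lower it.

```bash
python3 -m inch '[[0,0,0.05,0,0,0,0],[0,0,0.12,0,0,0,0],[0,0,0.18,0,0,0,0],[0,0,0.21,0,0,0,0],[0,0,0.22,0,0,0,0],[0,0,0.22,0,0,0,0]]'
```

```text
clock: 43.72
position: [0.3418, -0.3497, 0.1218]
tool_rot: [3.141, 0.0, 1.571]
force: [-0.5, 0.1, -4.5]
grip_width: 0.0078
finger_force: 74.8
```

```bash
python3 -m inch '[[0,0,0.006,0,0,0,0],[0,0,0.006,0,0,0,0]]'; python3 -m inch '[[0,0,0,0,0,0,0.1],[0,0,0,0,0,0,0.25],[0,0,0,0,0,0,0.4],[0,0,0,0,0,0,0.4],[0,0,-0.25,0,0,0,0.4],[0,0,-0.55,0,0,0,0.4],[0,0,-0.8,0,0,0,0.4],[0.2,-0.1,-0.8,0,0,0,0.4],[0.5,-0.1,-0.8,0,0,0,0.4],[0.8,-0.1,-0.8,0,0,0,0.4],[1,-0.1,-0.8,0,0,0,0.4],[1,-0.1,-0.8,0,0,0,0.4],[1,-0.1,-0.8,0,0,0,0.4]]';python3 - <<'E'
from meas import *
f=grab('top','t12');grab('scene','s12')
c=cloud(f)
k=c.reshape(-1,3); h=hsv(f).reshape(-1,3)
r=k[(k[:,2]>.118)&(k[:,2]<.142)&(np.hypot(k[:,0]-.40,k[:,1]+.35)<.08)]; print(circ(r[:,:2]),r[:,2].mean(),len(r))
A=np.c_[r[:,:2],np.ones(len(r))]; print('tilt',np.linalg.lstsq(A,r[:,2],rcond=None)[0])
print('stack',rim(c,187,293,24,.155,.185))
a=cv2.imread('pics/s12.png')[120:350,170:470];b=cv2.imread('pics/t12.png')[110:330,160:520]
cv2.imwrite('pics/m12.png',np.hstack([cv2.resize(a,(400,307)),cv2.resize(b,(400,307))]))
E
```

```text
clock: 43.98
position: [0.3419, -0.3498, 0.1213]
tool_rot: [3.141, 0.0, 1.571]
force: [-4.1, 4.2, 12.6]
grip_width: 0.0081
finger_force: 76.9
clock: 45.6
position: [0.322, -0.1499, 0.2807]
tool_rot: [3.141, -0.0, 1.571]
force: [-0.4, -0.4, -0.5]
grip_width: 0.0343
finger_force: 0.0
(array([ 0.40098414, -0.35266494]), np.float64(0.06006418498531189)) 0.12826866370308668 389
tilt [0.00223104 0.00461064 0.12900388]
stack (array([0.3679, 0.3738]), 0.0309, 171, np.float64(0.1752))
```

View pics/m12.png

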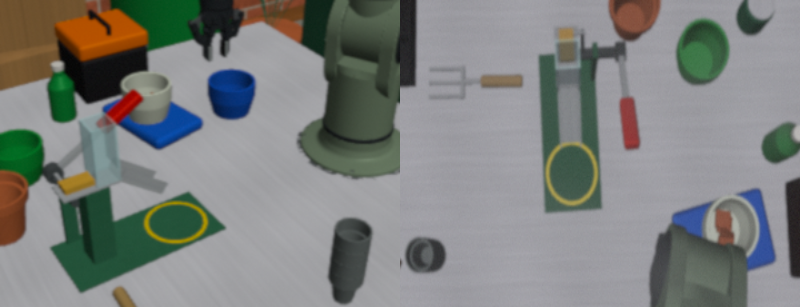

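The pot stands level on the block at (729,228) with its tiles inside. The stack is nested, the chute and magazine are empty, and the lever is up.

```bash
python3 -c "
from workcell import bot
print(bot.job_done())"
```

```text
the job is handed in; nothing more can be done
None
```

I handed the job in: the white pot stands level on the kneeling block with all four tiles inside, both loose grey pots are nested on the stack, the lever is up and nothing else was disturbed; the hand-in returned no verdict.

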